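# Balance the centrifuge rotor

## Task

The six tubes in the centrifuge rotor are three matching pairs (tall with wide caps, middle with domed caps, short with studs), but they were loaded wrongly and the rotor would spin out of balance. Exchange tubes, parking one in the wooden block meanwhile, until the two of each pair stand directly opposite each other across the hub, all six fully down in the sleeves and let go. Keep every tube upright and do not disturb the flask and the beaker.

Things in the scene. Friction and masses are not known exactly. Their poses are not given: they have to be found in the camera images.
- tall_a: Tall tube, 130 mm high: flat ribbed screw cap, 38 mm in diameter, on its top 14 mm. Stands 85 mm proud of a sleeve. White, 60 g, body 30 mm in diameter; foot tapers over its lowest 14 mm to a flat end 17 mm across. Starts upright in a rotor sleeve. Origin: centre of the underside; z up along the tube. Its twin is identical.
- tall_b: Tall tube, 130 mm high: flat ribbed screw cap, 38 mm in diameter, on its top 14 mm. Stands 85 mm proud of a sleeve. White, 60 g, body 30 mm in diameter; foot tapers over its lowest 14 mm to a flat end 17 mm across. Starts upright in a rotor sleeve. Origin: centre of the underside; z up along the tube. Its twin is identical.
- dome_a: Middle tube, 106 mm high: smooth domed cap no wider than the tube; straight side ends 94 mm above the origin (49 mm proud of a sleeve). White, 60 g, body 30 mm in diameter; foot tapers over its lowest 14 mm to a flat end 17 mm across. Starts upright in a rotor sleeve. Origin: centre of the underside; z up along the tube. Its twin is identical.
- dome_b: Middle tube, 106 mm high: smooth domed cap no wider than the tube; straight side ends 94 mm above the origin (49 mm proud of a sleeve). White, 60 g, body 30 mm in diameter; foot tapers over its lowest 14 mm to a flat end 17 mm across. Starts upright in a rotor sleeve. Origin: centre of the underside; z up along the tube. Its twin is identical.
- stud_a: Short tube: straight side to 83 mm above the origin (38 mm proud of a sleeve), then a thin stud 10 mm in diameter to 97 mm. White, 60 g, body 30 mm in diameter; foot tapers over its lowest 14 mm to a flat end 17 mm across. Starts upright in a rotor sleeve. Origin: centre of the underside; z up along the tube. Its twin is identical.
- stud_b: Short tube: straight side to 83 mm above the origin (38 mm proud of a sleeve), then a thin stud 10 mm in diameter to 97 mm. White, 60 g, body 30 mm in diameter; foot tapers over its lowest 14 mm to a flat end 17 mm across. Starts upright in a rotor sleeve. Origin: centre of the underside; z up along the tube. Its twin is identical.
- rotor: Dark grey metal centrifuge rotor on a black stand, fixed, 191 mm across. Origin: hub axis at bench height, z up. Six sleeves, axes 70 mm from the hub axis at 0, 60 .. 300 deg from its +x (opposite axes 140 mm apart); inside 38 mm wide, 45 mm at the mouth; flat floor 40 mm, mouth 85 mm above origin. Hub nut 29 mm wide, top at 89 mm. All sleeves hold tubes at the start.
- rack: Light wooden block, 60 x 170 x 50 mm, fixed, with three empty wells in a row for parking tubes. Origin: centre of the underside, z up. Wells 37 mm wide, open at the top (50 mm), flat floors 12 mm above the origin, at y = -54, 0 and +54 mm in its own frame.
- flask: Conical glass flask, 64 mm wide and 104 mm high, standing behind the work near the sink; not to be disturbed. Origin: centre of the underside.
- beaker: Glass beaker, 64 mm wide and 82 mm high, standing in front of the work; not to be disturbed. Origin: centre of the underside.
Mind the look-alikes: they are no part of the job. What is shaped like the stud_b but orange or yellow is not meant.

How it is judged (in metres and radians):
At the end, for the whole second after the job is handed in: All six tubes stand at rest in the rotor's sleeves: underside within 7 mm of the sleeve floor, 58 to 82 mm from the hub axis, leaning less than 0.17 rad, slower than 20 mm/s; and the undersides of the two tubes of each pair are more than 130.5 mm apart, which only opposite sleeves allow (z of tall_a in the frame of rotor between 0.033 and 0.047 m and horizontal distance between tall_a and rotor between 0.058 and 0.082 m and angle between each of tall_a, tall_b, dome_a, dome_b, stud_a, stud_b's own z axis and vertical below 0.17 rad and linear speed of each of tall_a, tall_b, dome_a, dome_b, stud_a, stud_b below 0.02 m/s and z of tall_b in the frame of rotor between 0.033 and 0.047 m and horizontal distance between tall_b and rotor between 0.058 and 0.082 m and z of dome_a in the frame of rotor between 0.033 and 0.047 m and horizontal distance between dome_a and rotor between 0.058 and 0.082 m and z of dome_b in the frame of rotor between 0.033 and 0.047 m and horizontal distance between dome_b and rotor between 0.058 and 0.082 m and z of stud_a in the frame of rotor between 0.033 and 0.047 m and horizontal distance between stud_a and rotor between 0.058 and 0.082 m and z of stud_b in the frame of rotor between 0.033 and 0.047 m and horizontal distance between stud_b and rotor between 0.058 and 0.082 m and horizontal distance between tall_a and tall_b above 0.1305 m and horizontal distance between dome_a and dome_b above 0.1305 m and horizontal distance between stud_a and stud_b above 0.1305 m); the robot touches nothing.
It fails at once if a tube is tipped over (leans more than 0.8 rad) (angle between any of tall_a, tall_b, dome_a, dome_b, stud_a, stud_b's own z axis and vertical above 0.8 rad).
It fails at once if the flask or the beaker is moved by more than 25 mm or tipped over (distance of any of flask, beaker from where it was at the start of the episode above 0.025 m or angle between any of flask, beaker's own z axis and vertical above 0.5 rad).
It also fails if it takes over 99 s, if anything falls off the work surface, if the arm or the gripper's body presses on something with over 40 N, if the wrist force passes 120 N, or if a joint passes its speed limit or range.

## Robot

A 6-joint arm with a two-finger parallel gripper is mounted at the origin on a cart in front of the work surface, level with it; the furniture and walls round the work are solid. World frame = base frame: x ahead of the robot, y to its left, z up, the work surface at z = 0. Lengths are in m, angles in degrees, forces in N, time in s.
With the tool pointing down it reaches from about 0.325 to 0.85 m from the base axis. Payload 4.4 kg.
Tool frame: the origin (TCP) lies midway between the tips of the shut fingers; the grasp point (between the pads) lies 19 mm behind it (ctrl.pinch_z is the distance from the TCP to the grasp point, in m); z points along the fingers, y is the line along which they close (so a half turn about z gives the same grasp; the last joint's range is limited). The gripper opens to 94 mm and grips with 3 to 60 N. Pads are 16 mm wide; open, the fingers measure 119 mm over their backs; the gripper's body (75 mm by 177 mm) begins 78 mm behind the grasp point.
Start: joints at [67.81, 11.837, 88.321, -0, 79.842, -8.623], TCP at [0.135, 0.559, 0.205] pointing down, gripper open.
Joint ranges: [-156.59, 156.59], [-49.26, 127.26], [12.9, 141.05], [-63.56, 243.56], [4.71, 150.69], [-161.64, 161.64]. Speed limits (degrees/s): [159.86, 159.86, 180, 180, 180, 180].

## Interface

Orientations are given as [roll, pitch, yaw] about the fixed x, y, z axes, in that order (R = Rz(yaw) Ry(pitch) Rx(roll)).
In Python, from rig import ctrl gives the robot as it stands.
- The arm moves only by the tool play_rows, never from a script. Its argument "series" is a list of rows, each a list of 7 numbers: the closure, from 0 (fully open) to 1 (shut), then the shift along the tool's x, y, z in mm, then the turn, a rotation vector about the tool's x, y, z in rad. In form: [[grip, x, y, z, ax, ay, az], ...]. A call has 1 to 12 rows; each row shifts and turns the commanded pose from where the row before left it, along the tool's axes as they then stand; what a row does not reach is not made up. A row lasts 1/8 s, in which the tool goes at most 62.5 mm and 10.7 degrees, less where a joint would pass 70% of its speed; a pose out of reach is approached as far as the arm can. A call is refused whole if a number of a shift passes 62.5 or a number of a turn 0.188, either way. A call with a gripper value outside its range is refused whole. The fingers move at their own pace and stop on an object; "force" is the grip in N (left out, the last holds). Time passes only in rows, so rows that do not move let the fingers close. It gives the time, the measured TCP pose, the force, the opening and the grip force at its end, in the units of the state.
- ctrl.read_state(): the state, without advancing time (a new reading comes with each control period).
- ctrl.grab_frame(name): name is "scene" or "top" or "wrist"; returns a dict with "frame" (384x512x3 uint8, red, green, blue), "depth" (384x512 float32, m along the optical axis (not along the pixel's ray), 0 where there is no reading), "fov_y" (degrees; the focal length in pixels is half the picture's height over the tangent of half this angle, whatever the lens; pixels are square), "cx", "cy" (the principal point, pixels), "dist_coeffs" ([k1, k2, p1, p2, k3] as OpenCV has them; the pictures are not rectified), "view" (4x4, takes a point from world to camera coordinates). Camera axes: x right, y up, looking along -z (the intrinsics and any distortion apply to the point x, -y, -z); pixel columns grow to the right and rows downward; lengths in m; the calibration is good to about 2 mm. A picture is of the moment at which its call begins.
- ctrl.sign_off(): hands the job in; it is judged then, once.
The state is a dict: "time": time; "qpos": joint angles; "qd": joint speeds; "joint_torque": joint torques, N m; "ee_pos": TCP position; "orientation": TCP orientation; "wrist_force": force on the tool from outside, world axes, zero at the start; "wrist_torque": the same for the moment, N m; "opening": finger opening in m; "grasp_force": force on a finger pad.
Only numpy, scipy, OpenCV 4.12 (cv2) and the standard library are available. Lean on these libraries where they do the work, as an engineer would, in place of code of your own. Each camera call takes 0.05 s, during which the arm holds its last target. There are 200 camera calls.

## Working session

There is one attempt and no reset: what is moved stays moved. The work goes in short steps, Python scripts to look and compute and a tool call to move; the robot and the scene stay as the last step left them, time stands still between calls to the robot, and variables do not carry over. Pictures are saved under pics/ and viewed, at most 14 in all, crops included, and the job is handed in when it is done.

Besides the shell and the picture viewer there is one more tool, called after ">>>" in YAML: its name, and indented under it one key for each argument. play_rows: Moves the arm, as the interface text tells. Its arguments: {"type":"object","properties":{"series":{"type":"array"},"force":{"type":"number"}},"required":["series"]}

```bash
mkdir -p pics && cat > h.py <<'E'
import numpy as np, cv2
from rig import ctrl
def grab(n,save=None):
    f=ctrl.grab_frame(n)
    if save: cv2.imwrite('pics/'+save+'.png',cv2.cvtColor(f['frame'],cv2.COLOR_RGB2BGR))
    return f
def K(f):
    fl=f['frame'].shape[0]/2/np.tan(np.radians(f['fov_y'])/2)
    return np.array([[fl,0,f['cx']],[0,fl,f['cy']],[0,0,1.]]),np.array(f['dist_coeffs'],float)
def ray(f,uv):
    k,d=K(f); p=cv2.undistortPoints(np.array(uv,float).reshape(-1,1,2),k,d).reshape(-1,2)
    c=np.c_[p[:,0],-p[:,1],-np.ones(len(p))]
    V=np.array(f['view']);R=V[:3,:3];t=V[:3,3]
    return -R.T@t, c@R
def plane(f,uv,z):
    o,d=ray(f,uv); s=(z-o[2])/d[:,2]; return o+s[:,None]*d
def cloud(f):
    h,w=f['depth'].shape; u,v=np.meshgrid(np.arange(w),np.arange(h))
    o,d=ray(f,np.c_[u.ravel(),v.ravel()]); P=o+d*f['depth'].ravel()[:,None]
    P[f['depth'].ravel()==0]=np.nan
    return P.reshape(h,w,3)
E
python3 - <<'E'
from h import *
for n in('top','scene','wrist'):
    f=grab(n,n+'0'); print(n,f['fov_y'],f['dist_coeffs'],ray(f,[[256,192]]))
    np.save(n+'.npy',cloud(f))
print(ctrl.read_state(),ctrl.pinch_z)
E
```

```text
top 54.630563204316694 [-0.06502409  0.          0.          0.          0.        ] (array([0.46032632, 0.07656551, 1.07906655]), array([[ 0.13593643, -0.03240133, -0.99027134]]))
scene 54.190869772535024 [0.0136851 0.        0.        0.        0.       ] (array([ 0.09127669, -0.28219529,  0.72077373]), array([[ 0.5603369 ,  0.38319199, -0.73431227]]))
wrist 60.43438281823249 [-0.06823634  0.          0.          0.          0.        ] (array([0.05952328, 0.57698761, 0.38477973]), array([[ 0.26118929, -0.04679242, -0.96432374]]))
{'time': 0.15, 'qpos': array([ 6.78096370e+01,  1.18757599e+01,  8.83856412e+01,  1.79012882e-03,
        7.98427263e+01, -8.62097823e+00]), 'qd': array([-0.13579911, -0.11067987, -0.15360146, -0.01203272,  0.02407008,
       -0.0358554 ]), 'joint_torque': array([ 1.47072922e-03, -3.71313787e+01, -2.81809598e+01,  6.97652623e-02,
        3.27967177e-02, -1.12586947e-04]), 'ee_pos': array([0.13464676, 0.55836083, 0.20453349]), 'orientation': array([-1.79897313e+02, -1.73500183e-02,  1.66430282e+02]), 'wrist_force': array([ 0.37510938, -0.54826626, -0.22452833]), 'wrist_torque': array([0.05674838, 0.01346311, 0.02582518]), 'grasp_force': 0.0, 'opening': 0.09381641815151759} 0.0188
```

View pics/top0.png

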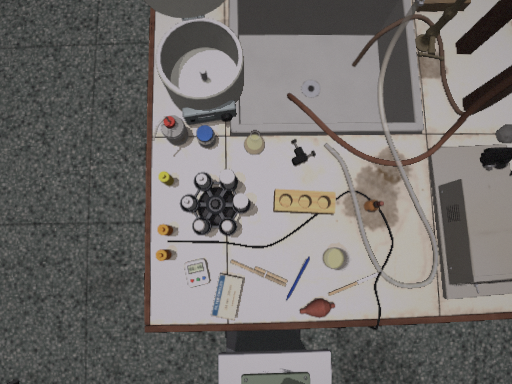

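View pics/scene0.png

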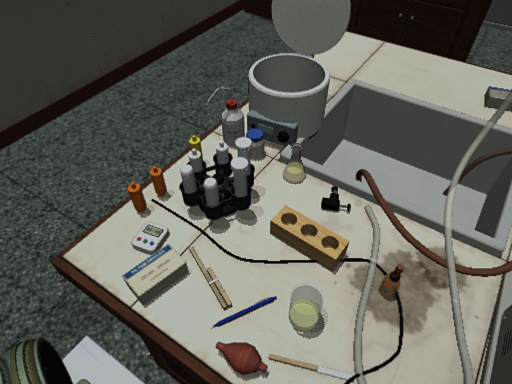

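Top view: rotor hub near (215,205) with six white tubes around it; rack wells at (286,201), (305,201), (323,201); beaker at (334,258); flask at (255,143). The scene view shows the same layout. Next I measure from the depth clouds.

```bash
python3 - <<'E'
from h import *
P=np.load('top.npy'); im=cv2.imread('pics/top0.png')
# white tubes: heights above rotor mouth in region
reg=np.zeros(P.shape[:2],bool); reg[165:240,172:256]=1
z=P[...,2]; m=(reg&(z>0.1)).astype(np.uint8)
n,l,s,c=cv2.connectedComponentsWithStats(m)
for i in range(1,n):
    if s[i,4]<15: continue
    q=P[l==i]; t=np.percentile(q[:,2],90); top=q[q[:,2]>t-0.01]
    print(c[i].round(),s[i,4],'zmax',q[:,2].max().round(3),t.round(3),'xy',top.mean(0).round(4),'ext',np.ptp(top,axis=0).round(3))
print('hub',P[203:208,213:218].reshape(-1,3).mean(0))
# rack
for uv in[(286,201),(305,201),(323,201)]: print('well',P[uv[1],uv[0]])
hsv=cv2.cvtColor(im,cv2.COLOR_BGR2HSV)
m=((z>0.04)&(z<0.06)); m[:, :270]=0;m[:,340:]=0;m[:185]=0;m[220:]=0
n,l,s,c=cv2.connectedComponentsWithStats(m.astype(np.uint8)); i=1+np.argmax(s[1:,4])
ys,xs=np.where(l==i);r=cv2.minAreaRect(P[l==i][:,:2].astype(np.float32)*1000);print('rack',r)
for nm,uv in(('beaker',(334,258)),('flask',(255,143))):print(nm,plane(grab('top'),[uv],0.05))
f=grab('top'); g=cv2.resize(f['frame'][160:245,170:345],None,fx=4.5,fy=4.5,interpolation=cv2.INTER_CUBIC)
cv2.imwrite('pics/crop.png',g[...,::-1])
f=grab('scene'); g=cv2.resize(f['frame'][130:230,160:290],None,fx=6,fy=6,interpolation=cv2.INTER_CUBIC)
cv2.imwrite('pics/crop2.png',g[...,::-1])
E
```

```text
[227. 177.] 215 zmax 0.173 0.172 xy [0.6251 0.1188 0.1693] ext [0.039 0.038 0.011]
[201. 180.] 112 zmax 0.14 0.133 xy [0.6277 0.188  0.1276] ext [0.026 0.026 0.017]
[240. 201.] 196 zmax 0.173 0.171 xy [0.5641 0.0858 0.1694] ext [0.037 0.037 0.008]
[187. 202.] 117 zmax 0.14 0.132 xy [0.5691 0.2228 0.1263] ext [0.026 0.026 0.018]
[200. 226.] 122 zmax 0.147 0.146 xy [0.507  0.1917 0.1429] ext [0.028 0.028 0.011]
[227. 226.] 110 zmax 0.148 0.146 xy [0.5044 0.1216 0.1428] ext [0.025 0.028 0.011]
hub [0.56329053 0.1546299  0.08806282]
well [ 0.57895142 -0.0447292   0.01159837]
well [ 0.57812283 -0.10042482  0.00951235]
well [ 0.5770549  -0.15312264  0.01000433]
rack ((573.4874877929688, -94.14122009277344), (172.5282440185547, 60.44105911254883), 85.99673461914062)
beaker [[ 0.41385185 -0.16837487  0.05      ]]
flask [[0.74241532 0.04258322 0.05      ]]
```

View pics/crop.png

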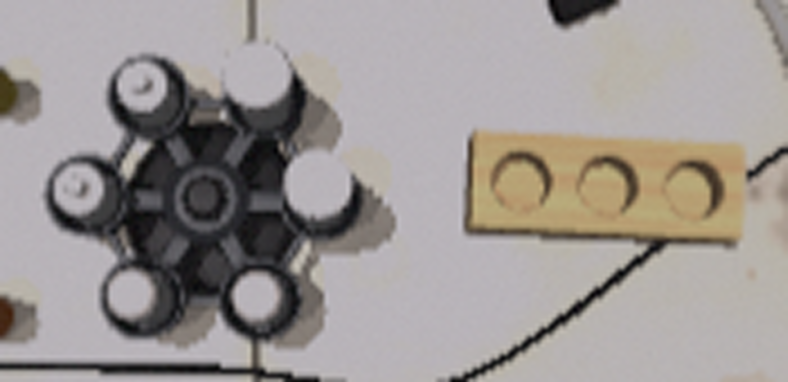

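View pics/crop2.png

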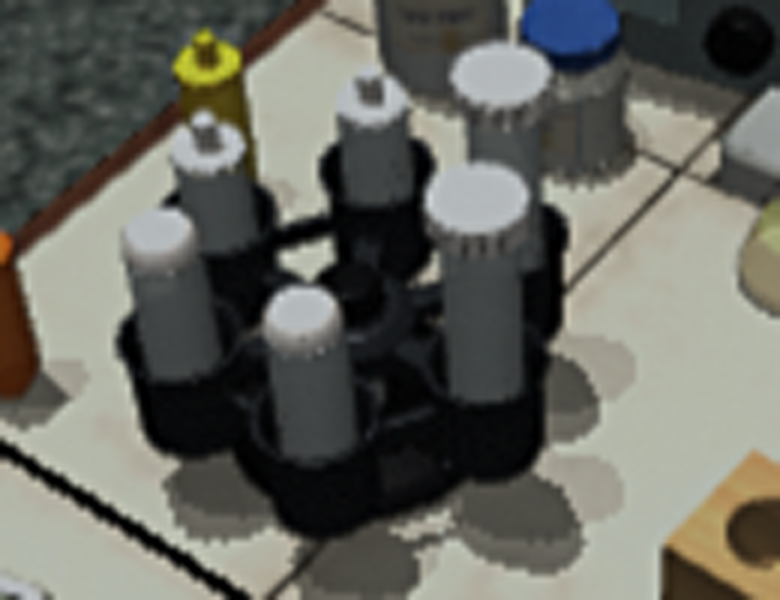

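The crops show, clockwise from upper right: tall A (227,177), tall F (240,201), dome E (227,226), dome D (200,226), stud C (187,202) and stud B (201,180). The opposite pairs are A–D, B–E and C–F.

Cheapest plan, leaving tall F, stud B and dome D where they are:
1. Dome E goes to the rack.
2. Stud C goes to E.
3. Tall A goes to C.
4. The dome in the rack goes to A.

```bash
cat >> h.py <<'E'
def delta(x,y,z,yaw):
    s=ctrl.read_state(); p=np.array(s['ee_pos']); from_=s['orientation'][2]
    from scipy.spatial.transform import Rotation as Ro
    R=Ro.from_euler('xyz',s['orientation'],degrees=True).as_matrix()
    d=R.T@(np.array([x,y,z])-p)*1000
    dy=(yaw-from_+180)%360-180
    print('at',p.round(4),np.round(s['orientation'],2),'q',np.round(s['qpos'],1),'t',round(s['time'],2),'open',round(s['opening'],4),'F',np.round(s['wrist_force'],1),'\n delta tool mm',d.round(1),'az rad',round(-np.radians(dy),3))
E
python3 - <<'E'
from h import *
a=np.array([[.6251,.1188],[.6277,.188],[.5691,.2228],[.507,.1917],[.5044,.1216],[.5641,.0858]])
c=a.mean(0);r=a-c;k=np.arange(6)*60
ang=np.degrees(np.arctan2(r[:,1],r[:,0]));th=np.degrees(np.angle(np.mean(np.exp(1j*np.radians(ang-k)))))
print(c,np.hypot(*r.T)*1000,ang,th)
t=np.radians(th+k);print((c+.07*np.c_[np.cos(t),np.sin(t)]).round(4))
u=np.radians(180-4.0);q=np.array([.5735,-.0941])
# rack long axis direction from cloud
P=np.load('top.npy');z=P[...,2];m=(z>0.044)&(z<0.056);m[:,:270]=0;m[:,340:]=0;m[:185]=0;m[220:]=0
p=P[m][:,:2];w,v=np.linalg.eigh(np.cov(p.T));ax=v[:,1]*np.sign(v[1,1]);print('rack',p.mean(0),ax,q+.054*ax,q-.054*ax)
delta(.5044,.1216,.25,118)
E
```

```text
[0.56623333 0.15478333] [68.99336723 69.86771826 68.07704989 69.79561631 70.17474419 69.01631248] [ -31.43612683   28.38684517   87.58660987  148.06713021 -151.77942712
  -91.77132717] -31.82438148210638
[[0.6257 0.1179]
 [0.6279 0.1878]
 [0.5685 0.2247]
 [0.5068 0.1917]
 [0.5045 0.1217]
 [0.564  0.0848]]
rack [ 0.57356368 -0.09367739] [0.06354339 0.99797908] [ 0.57693134 -0.04020913] [ 0.57006866 -0.14799087]
at [0.1348 0.5588 0.2052] [-179.97   -0.    166.43] q [67.8 11.8 88.3 -0.  79.8 -8.6] t 0.35 open 0.094 F [-0.3 -0.5  0.7] 
 delta tool mm [-461.8 -338.3  -44.7] az rad 0.845
```

View pics/wrist0.png

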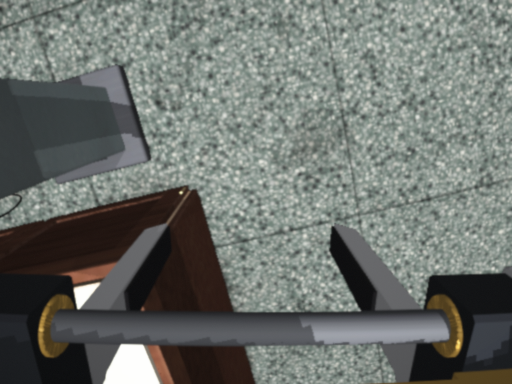

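The wrist view shows the open fingers at the bottom, with tips near (150,240) and (345,235), and only floor and cart behind them. The tube fit is consistent (radii 68–70 mm), so I set out.

>>> play_rows:
  series:
    - [0,-23,-17,-10,0,0,0]
    - [0,-46,-34,-10,0,0,0]
    - [0,-46,-34,-10,0,0,0]
    - [0,-46,-34,-10,0,0,0]
    - [0,-46,-34,-5,0,0,0]
    - [0,-46,-34,0,0,0,0]
    - [0,-46,-34,0,0,0,0]
    - [0,-46,-34,0,0,0,0]
    - [0,-46,-34,0,0,0,0]
    - [0,-46,-34,0,0,0,0]
    - [0,-25,-13,0,0,0,0]
    - [0,0,0,0,0,0,0]
  force: 20

```text
time: 1.85
ee_pos: [0.5061, 0.1225, 0.2502]
orientation: [-180.0, -0.0, 166.2]
wrist_force: [0.1, 0.0, 0.6]
opening: 0.0936
grasp_force: 0.0
```

>>> play_rows:
  series:
    - [0,0,0,0,0,0,0.17]
    - [0,0,0,0,0,0,0.17]
    - [0,0,0,0,0,0,0.17]
    - [0,0,0,0,0,0,0.17]
    - [0,0,0,0,0,0,0.165]
    - [0,0,0,0,0,0,0]
    - [0,0,0,0,0,0,0]

```text
time: 2.72
ee_pos: [0.5047, 0.1246, 0.2505]
orientation: [-180.0, -0.0, 118.2]
wrist_force: [0.3, 0.2, -0.1]
opening: 0.0944
grasp_force: 0.0
```

```bash
python3 - <<'E'
from h import *
delta(.5044,.1216,.096,118)
f=grab('wrist','w1'); P=cloud(f); z=P[...,2]
m=((z>0.1)&(z<0.175)&(P[...,0]<0.68)&(P[...,0]>.45)&(P[...,1]>.05)&(P[...,1]<.27)).astype(np.uint8)
n,l,s,c=cv2.connectedComponentsWithStats(m)
for i in range(1,n):
    if s[i,4]<100: continue
    q=P[l==i]; t=np.percentile(q[:,2],95); k=q[q[:,2]>t-0.008]
    print(c[i].round(),s[i,4],'z',t.round(3),'mid',((k.min(0)+k.max(0))/2).round(4),np.ptp(k,axis=0).round(3))
E
```

```text
at [0.5047 0.1246 0.2505] [-1.8000e+02 -1.0000e-02  1.1821e+02] q [  4.3   3.2  92.7   0.   84.1 -23.9] t 2.73 open 0.0944 F [ 0.3  0.2 -0.1] 
 delta tool mm [ -2.6  -1.7 154.5] az rad 0.004
[288. 124.] 942 z 0.147 mid [0.5077 0.1926 0.1442] [0.028 0.027 0.009]
[360. 124.] 998 z 0.138 mid [0.5697 0.2245 0.1352] [0.01 0.01 0.01]
[250. 187.] 979 z 0.148 mid [0.5058 0.1231 0.1443] [0.028 0.028 0.01 ]
[389. 185.] 971 z 0.138 mid [0.6291 0.1883 0.1349] [0.01  0.009 0.01 ]
[287. 257.] 2079 z 0.172 mid [0.565  0.0862 0.1687] [0.04  0.039 0.009]
[372. 245.] 310 z 0.172 mid [0.6303 0.1328 0.1684] [0.026 0.013 0.009]
```

View pics/w1.png

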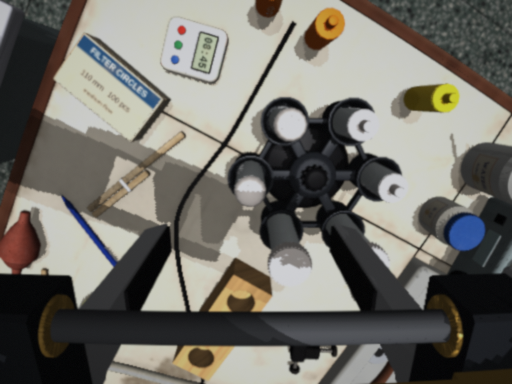

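The close view shows dome E at (250,187) between the fingers, and the measured positions agree to about 1 mm. I descend and grasp.

>>> play_rows:
  series:
    - [0,-2,-1,30,0,0,0]
    - [0,0,0,50,0,0,0]
    - [0,0,0,45,0,0,0]
    - [0,0,0,20,0,0,0]
    - [0,0,0,9,0,0,0]
    - [0.6,0,0,0,0,0,0]
    - [1,0,0,0,0,0,0]
    - [1,0,0,0,0,0,0]
    - [1,0,0,0,0,0,0]
    - [1,0,0,0,0,0,0]
    - [1,0,0,0,0,0,0]
  force: 20

```text
time: 4.15
ee_pos: [0.5053, 0.1217, 0.0965]
orientation: [180.0, 0.0, 118.0]
wrist_force: [-0.9, -0.6, -0.5]
opening: 0.0373
grasp_force: 0.0
```

>>> play_rows:
  series:
    - [1,0,0,0,0,0,0]
    - [1,0,0,0,0,0,0]
    - [1,0,0,0,0,0,0]
    - [1,0,0,0,0,0,0]

```text
time: 4.65
ee_pos: [0.5052, 0.1217, 0.0964]
orientation: [-180.0, -0.0, 118.0]
wrist_force: [1.0, 0.2, 1.5]
opening: 0.0296
grasp_force: 20.0
```

>>> play_rows:
  series:
    - [1,0,0,-15,0,0,0]
    - [1,0,0,-40,0,0,0]
    - [1,0,0,-50,0,0,0]
    - [1,0,0,-35,0,0,0]
    - [1,0,0,-15,0,0,0]
    - [1,-25,-5,0,0,0,0]
    - [1,-45,-8,0,0,0,0]
    - [1,-50,-9,0,0,0,0]
    - [1,-50,-9,0,0,0,0]
    - [1,-35,-6,0,0,0,0]
    - [1,-17,-3,0,0,0,0]
    - [1,0,0,0,0,0,0]

```text
time: 6.15
ee_pos: [0.5739, -0.0933, 0.2506]
orientation: [-179.9, -0.1, 117.9]
wrist_force: [0.6, 0.1, -0.0]
opening: 0.0299
grasp_force: 20.0
```

```bash
python3 - <<'E'
from h import *
delta(.574,-.093,.069,118)
f=grab('wrist'); P=cloud(f)
cv2.imwrite('pics/w2.png',f['frame'][...,::-1])
z=P[...,2];m=(z>0.044)&(z<0.056)&(abs(P[...,0]-.574)<.06)&(abs(P[...,1]+.094)<.11)
print(m.sum(),cv2.minAreaRect(P[m][:,:2].astype(np.float32)*1000))
E
```

```text
at [ 0.5739 -0.0933  0.2506] [-1.7994e+02 -9.0000e-02  1.1794e+02] q [-17.8  10.9  84.1   0.   85.1 -45.7] t 6.15 open 0.0299 F [ 0.6  0.1 -0. ] 
 delta tool mm [-1.000e-01  4.000e-01  1.816e+02] az rad -0.001
4350 ((574.5457763671875, -92.77267456054688), (169.38919067382812, 60.44529724121094), 86.18013000488281)
```

View pics/w2.png

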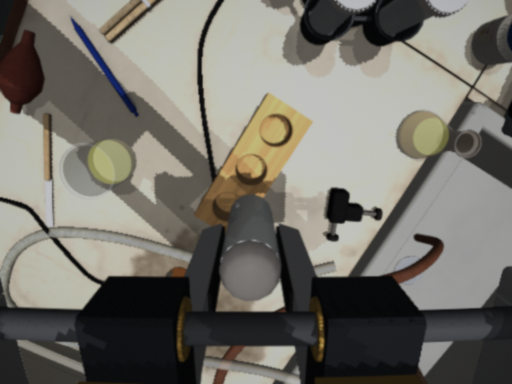

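The dome hangs upright in the fingers at (250,265), with the rack wells below at (276,129), (250,168) and (228,205). The rack centre is confirmed at (0.5745, −0.093). I lower and release.

>>> play_rows:
  series:
    - [1,0,0,30,0,0,0]
    - [1,0,0,50,0,0,0]
    - [1,0,0,45,0,0,0]
    - [1,0,0,25,0,0,0]
    - [1,0,0,15,0,0,0]
    - [1,0,0,10,0,0,0]
    - [1,0,0,6,0,0,0]
    - [1,0,0,0,0,0,0]
    - [1,0,0,0,0,0,0]

```text
time: 7.32
ee_pos: [0.5749, -0.0933, 0.0713]
orientation: [179.9, 0.1, 118.0]
wrist_force: [-0.2, -0.2, -0.1]
opening: 0.0297
grasp_force: 20.0
```

>>> play_rows:
  series:
    - [1,0,0,3,0,0,0]
    - [0,0,0,0,0,0,0]
    - [0,0,0,0,0,0,0]
    - [0,0,0,0,0,0,0]
    - [0,0,0,0,0,0,0]
    - [0,0,0,-20,0,0,0]
    - [0,0,0,-50,0,0,0]
    - [0,0,0,-60,0,0,0]
    - [0,0,0,-40,0,0,0]
    - [0,0,0,-10,0,0,0]
    - [0,0,0,0,0,0,0]

```text
time: 8.7
ee_pos: [0.574, -0.093, 0.2468]
orientation: [-180.0, -0.0, 118.0]
wrist_force: [-1.3, 0.5, -0.1]
opening: 0.0939
grasp_force: 0.0
```

```bash
python3 - <<'E'
from h import *
delta(.5695,.2245,.25,178)
f=grab('top','t2');P=cloud(f);z=P[...,2]
m=(z>0.08)&(z<0.14)&(abs(P[...,0]-.574)<.05)&(abs(P[...,1]+.094)<.08)
q=P[m];print(m.sum(),q[:,2].max(),np.median(q,axis=0))
E
```

```text
at [ 0.574  -0.093   0.2468] [-1.7998e+02 -2.0000e-02  1.1802e+02] q [-17.7  11.   84.4   0.   84.6 -45.7] t 8.7 open 0.0939 F [-1.3  0.5 -0.1] 
 delta tool mm [282.4 145.2  -3.1] az rad -1.047
88 0.12125943741862011 [ 0.57395144 -0.08806754  0.11362423]
```

>>> play_rows:
  series:
    - [0,25,13,0,0,0,0]
    - [0,50,26,0,0,0,0]
    - [0,52,26,0,0,0,0]
    - [0,52,27,0,0,0,0]
    - [0,52,27,0,0,0,0]
    - [0,35,18,0,0,0,0]
    - [0,16,8,0,0,0,0]
    - [0,0,0,0,0,0,0]

```text
time: 9.75
ee_pos: [0.5689, 0.2241, 0.2454]
orientation: [-179.8, -0.0, 118.1]
wrist_force: [0.3, -0.3, 0.1]
opening: 0.0936
grasp_force: 0.0
```

>>> play_rows:
  series:
    - [0,0,0,0,0,0,-0.17]
    - [0,0,0,0,0,0,-0.18]
    - [0,0,0,0,0,0,-0.18]
    - [0,0,0,0,0,0,-0.18]
    - [0,0,0,0,0,0,-0.18]
    - [0,0,0,0,0,0,-0.16]
    - [0,0,0,0,0,0,0]

```text
time: 10.62
ee_pos: [0.5699, 0.2219, 0.2469]
orientation: [-179.9, -0.0, 177.9]
wrist_force: [0.2, 0.6, 0.1]
opening: 0.0942
grasp_force: 0.0
```

```bash
cat > look.py <<'E'
from h import *
f=grab('wrist','wl'); P=cloud(f); z=P[...,2]
m=((z>0.1)&(z<0.2)&(P[...,0]<0.68)&(P[...,0]>.45)&(P[...,1]>-.2)&(P[...,1]<.27)).astype(np.uint8)
n,l,s,c=cv2.connectedComponentsWithStats(m)
for i in range(1,n):
    if s[i,4]<100: continue
    q=P[l==i]; t=np.percentile(q[:,2],95); k=q[q[:,2]>t-0.008]
    print(c[i].round(),s[i,4],'z',t.round(3),'mid',((k.min(0)+k.max(0))/2).round(4),np.ptp(k,axis=0).round(3))
E
python3 - <<'E'
from h import *
delta(.5695,.2245,.091,178)
import look
E
```

```text
at [0.5699 0.2219 0.2469] [-1.7995e+02 -5.0000e-02  1.7793e+02] q [ 13.2  14.7  79.9  -0.   85.4 -74.7] t 10.62 open 0.0942 F [0.2 0.6 0.1] 
 delta tool mm [  0.4   2.7 155.9] az rad -0.001
[215. 121.] 958 z 0.148 mid [0.5082 0.1932 0.1442] [0.027 0.028 0.009]
[ 97. 193.] 2539 z 0.172 mid [0.5648 0.0867 0.1688] [0.04  0.039 0.009]
[254. 183.] 844 z 0.138 mid [0.5696 0.2254 0.1353] [0.009 0.009 0.01 ]
[220. 240.] 855 z 0.138 mid [0.6287 0.1886 0.1353] [0.009 0.009 0.011]
[123. 251.] 153 z 0.172 mid [0.6158 0.1088 0.1684] [0.017 0.017 0.008]
```

>>> play_rows:
  series:
    - [0,0,3,30,0,0,0]
    - [0,0,0,50,0,0,0]
    - [0,0,0,45,0,0,0]
    - [0,0,0,20,0,0,0]
    - [0,0,0,11,0,0,0]
    - [1,0,0,0,0,0,0]
    - [1,0,0,0,0,0,0]
    - [1,0,0,0,0,0,0]
    - [1,0,0,0,0,0,0]
    - [1,0,0,0,0,0,0]
    - [1,0,0,0,0,0,0]
    - [1,0,0,0,0,0,0]

```text
time: 12.18
ee_pos: [0.5698, 0.227, 0.0914]
orientation: [180.0, -0.0, 178.2]
wrist_force: [0.1, 0.2, 0.4]
opening: 0.0295
grasp_force: 19.9
```

>>> play_rows:
  series:
    - [1,0,0,0,0,0,0]
    - [1,0,0,0,0,0,0]
    - [1,0,0,0,0,0,0]

```text
time: 12.55
ee_pos: [0.5699, 0.227, 0.0914]
orientation: [180.0, 0.0, 178.2]
wrist_force: [-0.8, -0.1, -0.2]
opening: 0.0299
grasp_force: 19.9
```

>>> play_rows:
  series:
    - [1,0,0,-15,0,0,0]
    - [1,0,0,-40,0,0,0]
    - [1,0,0,-50,0,0,0]
    - [1,0,0,-35,0,0,0]
    - [1,0,0,-15,0,0,0]
    - [1,15,-27,0,0,0,0]
    - [1,26,-45,0,0,0,0]
    - [1,20,-35,0,0,0,0]
    - [1,0,0,0,0,0,0]

```text
time: 13.68
ee_pos: [0.5037, 0.1203, 0.2456]
orientation: [-180.0, -0.1, 178.0]
wrist_force: [0.2, -1.3, -0.9]
opening: 0.0297
grasp_force: 19.9
```

>>> play_rows:
  series:
    - [1,0,0,0,0,0,0.17]
    - [1,0,0,0,0,0,0.18]
    - [1,0,0,0,0,0,0.18]
    - [1,0,0,0,0,0,0.18]
    - [1,0,0,0,0,0,0.18]
    - [1,0,0,0,0,0,0.16]
    - [1,0,0,0,0,0,0]
    - [1,0,0,0,0,0,0]

```text
time: 14.68
ee_pos: [0.5055, 0.1224, 0.2461]
orientation: [-180.0, -0.0, 118.2]
wrist_force: [0.9, 0.5, -0.5]
opening: 0.0296
grasp_force: 19.9
```

```bash
python3 - <<'E'
from h import *
delta(.5055,.1225,.0915,118)
import look
E
```

```text
at [0.5055 0.1224 0.2461] [-1.7997e+02 -2.0000e-02  1.1817e+02] q [  4.1   3.4  93.    0.   83.7 -24.1] t 14.68 open 0.0296 F [ 0.9  0.5 -0.5] 
 delta tool mm [0.000e+00 1.000e-01 1.546e+02] az rad 0.003
[289. 121.] 974 z 0.148 mid [0.5077 0.1925 0.1443] [0.028 0.027 0.009]
[391. 184.] 1004 z 0.138 mid [0.6286 0.1881 0.135 ] [0.01 0.01 0.01]
[362. 252.] 2030 z 0.172 mid [0.6258 0.1214 0.1686] [0.039 0.036 0.009]
[217. 362.] 557 z 0.12 mid [ 0.5745 -0.0915  0.1162] [0.028 0.027 0.009]
```

View pics/wl.png

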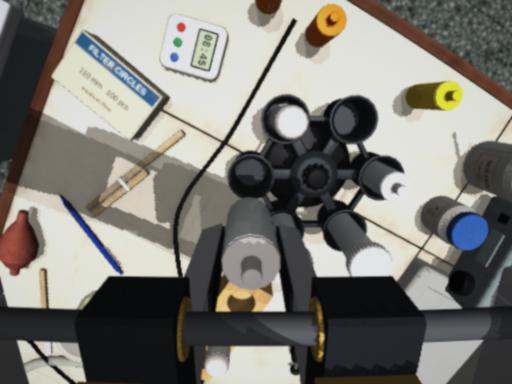

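The stud hangs upright at (250,250) above the empty sleeve E at (250,175), and sleeve C at (353,118) is empty. I insert.

>>> play_rows:
  series:
    - [1,0,0,30,0,0,0]
    - [1,0,0,45,0,0,0]
    - [1,0,0,30,0,0,0]
    - [1,0,0,18,0,0,0]
    - [1,0,0,12,0,0,0]
    - [1,0,0,10,0,0,0]
    - [1,0,0,6,0,0,0]
    - [1,0,0,2,0,0,0]
    - [1,0,0,0,0,0,0]

```text
time: 15.85
ee_pos: [0.5058, 0.122, 0.0938]
orientation: [180.0, 0.0, 118.0]
wrist_force: [-0.8, 0.7, 0.2]
opening: 0.0298
grasp_force: 19.9
```

>>> play_rows:
  series:
    - [1,0,0,2,0,0,0]
    - [0,0,0,0,0,0,0]
    - [0,0,0,0,0,0,0]
    - [0,0,0,0,0,0,0]
    - [0,0,0,0,0,0,0]
    - [0,0,0,-20,0,0,0]
    - [0,0,0,-50,0,0,0]
    - [0,0,0,-60,0,0,0]
    - [0,0,0,-40,0,0,0]
    - [0,0,0,-10,0,0,0]
    - [0,0,0,0,0,0,0]

```text
time: 17.23
ee_pos: [0.5052, 0.122, 0.2708]
orientation: [-180.0, -0.0, 118.0]
wrist_force: [-1.1, -0.6, -0.6]
opening: 0.0936
grasp_force: 0.0
```

>>> play_rows:
  series:
    - [0,-15,28,0,0,0,0.17]
    - [0,0,0,0,0,0,0.18]
    - [0,0,0,0,0,0,0.18]
    - [0,0,0,0,0,0,0.18]
    - [0,0,0,0,0,0,0.18]
    - [0,0,0,0,0,0,0.16]
    - [0,0,0,0,0,0,0]
    - [0,0,0,0,0,0,0]

```text
time: 18.23
ee_pos: [0.5364, 0.1218, 0.2696]
orientation: [-179.8, 0.1, 58.0]
wrist_force: [-1.1, -0.0, -0.3]
opening: 0.0942
grasp_force: 0.0
```

```bash
python3 - <<'E'
from h import *
delta(.626,.119,.144,58)
import look
E
```

```text
at [0.5364 0.1218 0.2696] [-1.7984e+02  1.1000e-01  5.7990e+01] q [ 3.8  6.5 86.9  0.  86.8 35.8] t 18.23 open 0.0942 F [-1.1 -0.  -0.3] 
 delta tool mm [ 45.4  77.9 125.3] az rad -0.0
[296.  72.] 863 z 0.138 mid [0.6291 0.1882 0.1356] [0.009 0.009 0.009]
[338. 139.] 1868 z 0.172 mid [0.6263 0.1194 0.169 ] [0.039 0.038 0.009]
[188. 136.] 912 z 0.147 mid [0.5088 0.1926 0.1446] [0.028 0.027 0.01 ]
[296. 203.] 1724 z 0.172 mid [0.5652 0.0866 0.1687] [0.038 0.039 0.009]
[226. 194.] 748 z 0.138 mid [0.5057 0.1214 0.1353] [0.009 0.01  0.01 ]
```

Stud seated at E (top 0.138 m, matching its twin). Next I take tall A by its cap.

>>> play_rows:
  series:
    - [0,12,20,0,0,0,0]
    - [0,20,36,0,0,0,0]
    - [0,13,22,0,0,0,0]
    - [0,0,0,20,0,0,0]
    - [0,0,0,45,0,0,0]
    - [0,0,0,35,0,0,0]
    - [0,0,0,17,0,0,0]
    - [0,0,0,7,0,0,0]
    - [0,0,0,0,0,0,0]

```text
time: 19.4
ee_pos: [0.6278, 0.1186, 0.1482]
orientation: [179.9, -0.0, 57.9]
wrist_force: [-0.2, -0.7, 0.8]
opening: 0.0937
grasp_force: 0.0
```

>>> play_rows:
  series:
    - [1,0,0,0,0,0,0]
    - [1,0,0,0,0,0,0]
    - [1,0,0,0,0,0,0]
    - [1,0,0,0,0,0,0]
    - [1,0,0,0,0,0,0]
    - [1,0,0,0,0,0,0]
    - [1,0,0,0,0,0,0]
    - [1,0,0,0,0,0,0]
    - [1,0,0,0,0,0,0]
  force: 25

```text
time: 20.52
ee_pos: [0.6272, 0.1185, 0.1474]
orientation: [-180.0, 0.0, 57.9]
wrist_force: [-0.5, 0.2, -0.1]
opening: 0.0369
grasp_force: 25.0
```

>>> play_rows:
  series:
    - [1,0,0,-10,0,0,0]
    - [1,0,0,-25,0,0,0]
    - [1,0,0,-40,0,0,0]
    - [1,0,0,-40,0,0,0]
    - [1,0,0,-25,0,0,0]
    - [1,0,0,-15,0,0,0]
    - [1,0,0,0,0,0,0]
    - [1,10,-18,0,0,0,0]
    - [1,20,-35,0,0,0,0]
    - [1,20,-35,0,0,0,0]
    - [1,10,-17,0,0,0,0]
    - [1,0,0,0,0,0,0]

```text
time: 22.02
ee_pos: [0.5691, 0.2264, 0.3016]
orientation: [-180.0, 0.1, 58.0]
wrist_force: [-0.3, -0.1, -0.4]
opening: 0.0369
grasp_force: 25.0
```

>>> play_rows:
  series:
    - [1,0,0,0,0,0,0.12]
    - [1,0,0,0,0,0,0.17]
    - [1,0,0,0,0,0,0.17]
    - [1,0,0,0,0,0,0.17]
    - [1,0,0,0,0,0,0.17]
    - [1,0,0,0,0,0,0.15]
    - [1,0,0,0,0,0,0.1]
    - [1,0,0,0,0,0,0]
    - [1,0,0,0,0,0,0]

```text
time: 23.15
ee_pos: [0.5706, 0.2244, 0.3022]
orientation: [180.0, 0.0, -2.3]
wrist_force: [0.8, -0.4, -0.7]
opening: 0.0369
grasp_force: 25.0
```

```bash
python3 - <<'E'
from h import *
delta(.5695,.2253,.1474,-2)
import look
E
```

```text
at [0.5706 0.2244 0.3022] [ 1.7998e+02  2.0000e-02 -2.2800e+00] q [ 13.4  13.4  75.2  -0.   91.5 105.7] t 23.15 open 0.0369 F [ 0.8 -0.4 -0.7] 
 delta tool mm [ -1.1  -0.9 154.8] az rad -0.005
[281. 119.] 610 z 0.138 mid [0.6296 0.1887 0.1363] [0.009 0.009 0.008]
[505. 158.] 277 z 0.116 mid [ 0.5757 -0.0831  0.1133] [0.026 0.011 0.01 ]
[382. 179.] 1675 z 0.172 mid [0.5653 0.0871 0.1688] [0.038 0.039 0.009]
[281. 217.] 301 z 0.146 mid [0.5175 0.1912 0.1426] [0.011 0.02  0.01 ]
[338. 222.] 661 z 0.138 mid [0.5055 0.1221 0.1348] [0.01  0.009 0.01 ]
```

View pics/wl.png

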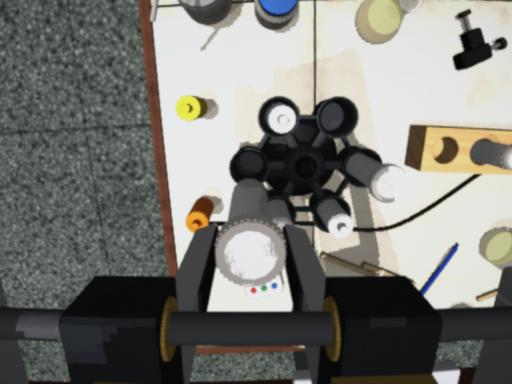

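The tall tube hangs upright at (250,250) above the empty sleeve C at (250,165), and sleeve A at (336,117) is empty. I insert.

>>> play_rows:
  series:
    - [1,-1,-1,30,0,0,0]
    - [1,0,0,40,0,0,0]
    - [1,0,0,30,0,0,0]
    - [1,0,0,15,0,0,0]
    - [1,0,0,10,0,0,0]
    - [1,0,0,10,0,0,0]
    - [1,0,0,10,0,0,0]
    - [1,0,0,7,0,0,0]
    - [1,0,0,2,0,0,0]
    - [1,0,0,0,0,0,0]
    - [1,0,0,0,0,0,0]

```text
time: 24.58
ee_pos: [0.5696, 0.2263, 0.1489]
orientation: [-180.0, -0.1, -2.3]
wrist_force: [0.5, -0.5, -0.7]
opening: 0.0369
grasp_force: 25.0
```

>>> play_rows:
  series:
    - [1,0,0,1.5,0,0,0]
    - [0,0,0,0,0,0,0]
    - [0,0,0,0,0,0,0]
    - [0,0,0,0,0,0,0]
    - [0,0,0,0,0,0,0]
    - [0,0,0,-15,0,0,0]
    - [0,0,0,-45,0,0,0]
    - [0,0,0,-45,0,0,0]
    - [0,0,0,-15,0,0,0]
    - [0,0,0,0,0,0,0]
  force: 20

```text
time: 25.82
ee_pos: [0.5699, 0.2264, 0.2683]
orientation: [-180.0, -0.1, -2.3]
wrist_force: [1.0, -0.1, -0.1]
opening: 0.0938
grasp_force: 0.0
```

>>> play_rows:
  series:
    - [0,1,25,0,0,0,0]
    - [0,3,55,0,0,0,0]
    - [0,3,55,0,0,0,0]
    - [0,3,55,0,0,0,0]
    - [0,3,55,0,0,0,0]
    - [0,2,50,0,0,0,0]
    - [0,1,23,0,0,0,0]
    - [0,0,0,0,0,0,0]

```text
time: 26.82
ee_pos: [0.571, -0.0933, 0.264]
orientation: [-179.9, 0.3, -2.5]
wrist_force: [0.1, 0.5, 0.1]
opening: 0.094
grasp_force: 0.0
```

>>> play_rows:
  series:
    - [0,0,0,0,0,0,-0.17]
    - [0,0,0,0,0,0,-0.18]
    - [0,0,0,0,0,0,-0.18]
    - [0,0,0,0,0,0,-0.18]
    - [0,0,0,0,0,0,-0.18]
    - [0,0,0,0,0,0,-0.16]
    - [0,0,0,0,0,0,0]
    - [0,0,0,0,0,0,0]

```text
time: 27.82
ee_pos: [0.5722, -0.0911, 0.2662]
orientation: [-179.9, 0.0, 57.8]
wrist_force: [-0.4, -0.9, -0.9]
opening: 0.0939
grasp_force: 0.0
```

```bash
python3 - <<'E'
from h import *
delta(.5745,-.0925,.068,58)
import look
E
```

```text
at [ 0.5722 -0.0911  0.2662] [-1.7992e+02  1.0000e-02  5.7800e+01] q [-17.6  10.1  83.2   0.   86.8  14.6] t 27.82 open 0.0939 F [-0.4 -0.9 -0.9] 
 delta tool mm [1.000e-01 3.000e+00 1.982e+02] az rad -0.004
[129.  21.] 2295 z 0.172 mid [0.5652 0.0856 0.1688] [0.039 0.038 0.009]
[73. 34.] 1148 z 0.138 mid [0.5056 0.121  0.1346] [0.01 0.01 0.01]
[254. 177.] 637 z 0.119 mid [ 0.5759 -0.0928  0.1163] [0.028 0.028 0.01 ]
```

>>> play_rows:
  series:
    - [0,0,4,30,0,0,0]
    - [0,0,0,55,0,0,0]
    - [0,0,0,55,0,0,0]
    - [0,0,0,35,0,0,0]
    - [0,0,0,17,0,0,0]
    - [0,0,0,6,0,0,0]
    - [1,0,0,0,0,0,0]
    - [1,0,0,0,0,0,0]
    - [1,0,0,0,0,0,0]
    - [1,0,0,0,0,0,0]
    - [1,0,0,0,0,0,0]
    - [1,0,0,0,0,0,0]

```text
time: 29.38
ee_pos: [0.5759, -0.0943, 0.069]
orientation: [180.0, -0.0, 57.9]
wrist_force: [0.4, 0.8, 0.1]
opening: 0.0371
grasp_force: 0.0
```

>>> play_rows:
  series:
    - [1,0,0,0,0,0,0]
    - [1,0,0,0,0,0,0]
    - [1,0,0,0,0,0,0]
    - [1,0,0,0,0,0,0]

```text
time: 29.88
ee_pos: [0.5758, -0.0943, 0.0689]
orientation: [-180.0, 0.0, 57.9]
wrist_force: [-0.1, 0.6, 0.7]
opening: 0.0295
grasp_force: 20.0
```

>>> play_rows:
  series:
    - [1,0,0,-15,0,0,0]
    - [1,0,0,-40,0,0,0]
    - [1,0,0,-55,0,0,0]
    - [1,0,0,-45,0,0,0]
    - [1,0,0,-20,0,0,0]
    - [1,0,0,-10,0,0,0]
    - [1,25,-9,0,0,0,0]
    - [1,50,-17,0,0,0,0]
    - [1,55,-18,0,0,0,0]
    - [1,50,-17,0,0,0,0]
    - [1,28,-9,0,0,0,0]
    - [1,0,0,0,0,0,0]

```text
time: 31.38
ee_pos: [0.6266, 0.1213, 0.2527]
orientation: [-179.9, 0.1, 58.1]
wrist_force: [0.2, -0.5, -0.5]
opening: 0.0295
grasp_force: 20.0
```

>>> play_rows:
  series:
    - [1,0,0,0,0,0,0]
    - [1,0,0,0,0,0,0]

```text
time: 31.62
ee_pos: [0.627, 0.1177, 0.2538]
orientation: [-180.0, 0.0, 57.8]
wrist_force: [0.3, 0.5, -1.0]
opening: 0.0294
grasp_force: 20.0
```

```bash
python3 - <<'E'
from h import *
delta(.6263,.119,.097,58)
import look
E
```

```text
at [0.627  0.1177 0.2538] [-1.7998e+02  4.0000e-02  5.7760e+01] q [ 2.9 17.7 75.3 -0.  87.  35.1] t 31.62 open 0.0294 F [ 0.3  0.5 -1. ] 
 delta tool mm [  0.8  -1.3 156.8] az rad -0.004
[123. 121.] 2393 z 0.172 mid [0.5707 0.2273 0.1687] [0.04  0.039 0.009]
[213. 120.] 837 z 0.138 mid [0.6301 0.188  0.1349] [0.009 0.009 0.009]
[108. 184.] 1223 z 0.147 mid [0.5095 0.1933 0.144 ] [0.026 0.028 0.009]
[151. 239.] 848 z 0.138 mid [0.5054 0.1216 0.1345] [0.009 0.01  0.01 ]
```

View pics/wl.png

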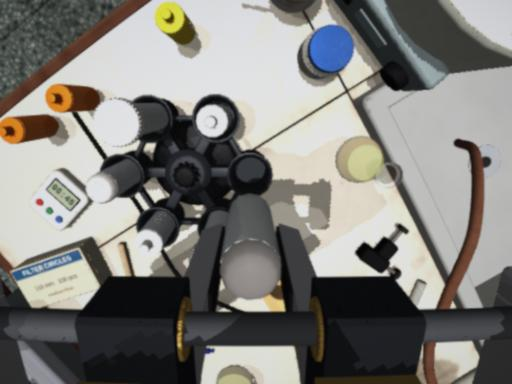

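The tall tube stands at C at (120,122) with its top at 0.172 m, so it is seated. The dome hangs above the empty sleeve A at (249,170). I insert.

>>> play_rows:
  series:
    - [1,1,-1,30,0,0,0]
    - [1,0,0,40,0,0,0]
    - [1,0,0,30,0,0,0]
    - [1,0,0,17,0,0,0]
    - [1,0,0,10,0,0,0]
    - [1,0,0,10,0,0,0]
    - [1,0,0,10,0,0,0]
    - [1,0,0,7,0,0,0]
    - [1,0,0,2,0,0,0]
    - [1,0,0,0,0,0,0]
    - [1,0,0,0,0,0,0]

```text
time: 33.05
ee_pos: [0.6273, 0.1205, 0.0984]
orientation: [180.0, -0.0, 57.9]
wrist_force: [0.4, -0.8, 0.0]
opening: 0.0294
grasp_force: 20.0
```

>>> play_rows:
  series:
    - [1,0,0,1.5,0,0,0]
    - [0,0,0,0,0,0,0]
    - [0,0,0,0,0,0,0]
    - [0,0,0,0,0,0,0]
    - [0,0,0,0,0,0,0]
    - [0,0,0,-20,0,0,0]
    - [0,0,0,-50,0,0,0]
    - [0,0,0,-60,0,0,0]
    - [0,0,0,-40,0,0,0]
    - [0,0,0,-10,0,0,0]
    - [0,0,0,0,0,0,0]

```text
time: 34.42
ee_pos: [0.6269, 0.1205, 0.2768]
orientation: [180.0, -0.0, 57.9]
wrist_force: [-0.4, -0.3, -1.4]
opening: 0.0939
grasp_force: 0.0
```

>>> play_rows:
  series:
    - [0,-20,10,0,0,0,0]
    - [0,-50,20,0,0,0,0]
    - [0,-50,20,0,0,0,0]
    - [0,-50,20,0,0,0,0]
    - [0,-30,10,0,0,0,0]
    - [0,0,0,0,0,0,0]
    - [0,0,0,0,0,0,0]

```text
time: 35.3
ee_pos: [0.5874, -0.0915, 0.2748]
orientation: [-179.8, 0.0, 57.8]
wrist_force: [0.3, 1.3, -0.1]
opening: 0.0939
grasp_force: 0.0
```

```bash
python3 - <<'E'
from h import *
delta(.6263,.119,.3,58)
import look
print('scene')
f=grab('top','fin');P=cloud(f);z=P[...,2]
m=((z>.1)&(z<.2)&(abs(P[...,0]-.566)<.11)&(abs(P[...,1]-.155)<.11)).astype(np.uint8)
n,l,s,c=cv2.connectedComponentsWithStats(m)
for i in range(1,n):
    if s[i,4]<15: continue
    q=P[l==i]; t=q[:,2].max(); k=q[q[:,2]>t-0.012]
    print(c[i].round(),s[i,4],'z',t.round(3),'mid',k.mean(0).round(4),np.ptp(k,axis=0).round(3))
E
```

```text
at [ 0.5874 -0.0915  0.2748] [-1.7983e+02  2.0000e-02  5.7820e+01] q [-17.2  11.8  80.2   0.   88.2  15. ] t 35.3 open 0.0939 F [ 0.3  1.3 -0.1] 
 delta tool mm [198.8 -79.3 -25. ] az rad -0.003
[118.  30.] 2527 z 0.172 mid [0.5656 0.0863 0.1691] [0.039 0.04  0.01 ]
[66. 44.] 1082 z 0.138 mid [0.5059 0.1208 0.1349] [0.01  0.009 0.01 ]
scene
[227. 179.] 123 z 0.149 mid [0.626  0.121  0.1431] [0.026 0.026 0.012]
[201. 180.] 113 z 0.138 mid [0.6271 0.187  0.1323] [0.021 0.021 0.012]
[184. 200.] 225 z 0.174 mid [0.5692 0.2269 0.1691] [0.037 0.039 0.012]
[240. 201.] 196 z 0.174 mid [0.564  0.0859 0.1695] [0.038 0.037 0.011]
[200. 226.] 122 z 0.149 mid [0.5073 0.1915 0.143 ] [0.026 0.028 0.012]
[228. 226.] 111 z 0.137 mid [0.5039 0.1218 0.1329] [0.015 0.016 0.012]
```

View pics/fin.png

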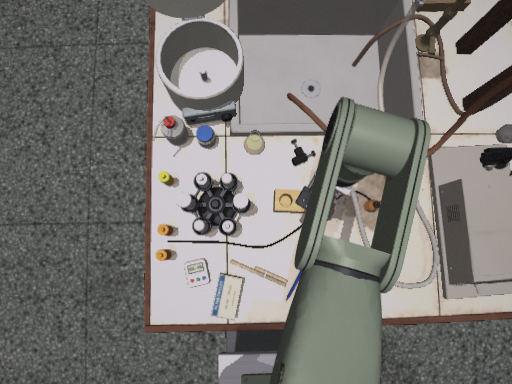

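All six tubes are seated at the right heights. In the image, talls are at (184,200) and (240,201), domes at (227,179) and (200,226), and studs at (201,180) and (228,226). Each pair is 138–141 mm apart, so I hand in.

```bash
python3 -c "
from rig import ctrl
print(ctrl.sign_off())"
```

```text
the job is handed in; nothing more can be done
None
```

I handed the job in after about 35 s of robot time: all six tubes are down in their sleeves and let go, with each pair measured directly opposite (138–141 mm apart). The flask and beaker were never approached, but sign-off returned no verdict, so I can't say how it was judged.

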